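# Fetch the oil bottle from behind the reagent bottles and put it on the balance

### The job

The little black-capped bottle of immersion oil is wanted on the balance, but it stands in the back row of the bottle rack with two tall reagent bottles in the way. Lift both tall bottles out and stand them in the empty yellow tray, put the oil bottle in the middle of the balance pan, and only then put each tall bottle back in the rack compartment it came from. They are glass: keep everything upright, set each bottle down gently without dropping it, and leave the white-capped vial where it is in the rack.

Things in the scene. Friction and masses are not known exactly. Their poses are not given: they have to be found in the camera images.
- blue_cap_bottle: tall round glass bottle with a blue screw cap, 67 mm in diameter, 142 mm high. Origin at the centre of its underside, z up. The cap, 42 mm in diameter, is the top 20 mm and is a good place to grip; the bottle narrows to the cap. About 0.4 kg. Stands in one of the two front compartments of the rack (left or right varies).
- orange_cap_bottle: round glass bottle with an orange screw cap, 60 mm in diameter, 122 mm high. Origin at the centre of its underside, z up. The cap, 39 mm in diameter, is the top 20 mm and is a good place to grip. About 0.3 kg. Stands in the other front compartment of the rack.
- oil_bottle: little bottle of immersion oil with a black cap, 52 mm high. Origin at the centre of its underside, z up. Its body is a cylinder 25 mm in diameter and about 44 mm high, with a 16 mm cap on top. 30 g. Stands in one of the two middle compartments of the rack's back row.
- white_cap_vial: little glass vial with a white cap, 25 mm in diameter, 56 mm high, origin at the centre of its underside. Stands in the other middle compartment of the back row, beside the oil bottle, and stays there.
- bottle_rack: light grey plastic rack, fixed, 132 (x) by 180 mm (y). Origin: centre of its underside, x towards the back row. Floor 4 mm thick. Front: two 84 x 84 mm compartments centred at x -20, y +44 and -44 mm, walls up to 36 mm above the worktop. Back: four, 36 mm (x) by 40 mm, centred at x +44, y -66, -22, 22, 66 mm; the walls round these and between the rows reach 20 mm above the worktop.
- spill_tray: empty shallow yellow tray near the robot, fixed, 156 mm (its x) by 221 mm (its y), 35 mm high. Origin at the centre of its underside. The flat floor inside, 6 mm above the origin, measures 136 x 202 mm; both tall bottles fit side by side along its y, 50 mm either side of the centre.
- balance_pan (a point): centre of the top face of the round steel balance pan, 108 mm in diameter, about 44 mm above the worktop. The balance is low, light grey and fixed, 170 x 130 mm, its display and keys on the side towards the robot.
There are look-alikes about, which are no part of the job. What is shaped like the white_cap_vial but brown or orange is not meant.

How it is judged (in metres and radians):
On the way, in this order (a step that is already met when the one before it is completed fails the run):
1. both tall bottles stand upright in the yellow tray (x of blue_cap_bottle in the frame of spill_tray between -0.045 and 0.045 m and y of blue_cap_bottle in the frame of spill_tray between -0.078 and 0.078 m and z of each of blue_cap_bottle, orange_cap_bottle in the frame of spill_tray below 0.014 m and angle between each of blue_cap_bottle, orange_cap_bottle's own z axis and vertical below 0.1 rad and linear speed of each of blue_cap_bottle, orange_cap_bottle below 0.03 m/s and x of orange_cap_bottle in the frame of spill_tray between -0.045 and 0.045 m and y of orange_cap_bottle in the frame of spill_tray between -0.078 and 0.078 m), for 0.2 s.
2. the oil bottle stands upright in the middle of the balance pan, let go, while both tall bottles are still in the tray (all of step 1 and horizontal distance between oil_bottle and balance_pan below 0.025 m and z of oil_bottle in the frame of balance_pan between -0.006 and 0.006 m and contact force between the fingers and oil_bottle below 0.05 N and angle between oil_bottle's own z axis and vertical below 0.1 rad and linear speed of oil_bottle below 0.03 m/s), for 0.2 s.
At the end, for the whole second after the job is handed in: The oil bottle stands upright on the balance pan within 25 mm of its centre; each tall bottle stands upright on the floor of the rack compartment it started in (within 20 mm of where it stood); the white-capped vial stands where it was (within 15 mm); all is released and at rest (horizontal distance between oil_bottle and balance_pan below 0.025 m and z of oil_bottle in the frame of balance_pan between -0.006 and 0.006 m and contact force between the fingers and oil_bottle below 0.05 N and angle between each of oil_bottle, blue_cap_bottle, orange_cap_bottle, white_cap_vial's own z axis and vertical below 0.1 rad and linear speed of each of oil_bottle, blue_cap_bottle, orange_cap_bottle below 0.03 m/s and distance of each of blue_cap_bottle, orange_cap_bottle from where it was at the start of the episode below 0.02 m and z of each of blue_cap_bottle, orange_cap_bottle in the frame of bottle_rack below 0.01 m and distance of white_cap_vial from where it was at the start of the episode below 0.015 m and contact force between the fingers and blue_cap_bottle below 0.05 N and contact force between the fingers and orange_cap_bottle below 0.05 N); the robot touches nothing.
It fails at once if a bottle or the vial is tipped over (more than 0.6 rad) (angle between any of blue_cap_bottle, orange_cap_bottle, oil_bottle, white_cap_vial's own z axis and vertical above 0.6 rad).
It fails at once if the white-capped vial is taken out of its compartment (distance of white_cap_vial from where it was at the start of the episode above 0.03 m).
It fails at once if a bottle is dropped (it moves faster than 0.5 m/s without being held by the fingers, as after a free fall of over 13 mm) ((contact force between the fingers and blue_cap_bottle below 0.05 N and linear speed of blue_cap_bottle above 0.5 m/s) or (contact force between the fingers and orange_cap_bottle below 0.05 N and linear speed of orange_cap_bottle above 0.5 m/s) or (contact force between the fingers and oil_bottle below 0.05 N and linear speed of oil_bottle above 0.5 m/s)).
It also fails if it takes over 122 s, if anything falls off the work surface, if the arm or the gripper's body presses on something with over 40 N, if the wrist force passes 120 N, or if a joint passes its speed limit or range.

### The arm

A 6-joint arm with a two-finger parallel gripper is mounted at the origin on a cart in front of the work surface, level with it; the furniture and walls round the work are solid. World frame = base frame: x ahead of the robot, y to its left, z up, the work surface at z = 0. Lengths are in mm, angles in rad, forces in N, time in s.
With the tool pointing down it reaches from about 350 to 975 mm from the base axis. Payload 7.1 kg.
Tool frame: the origin (TCP) lies on the front face of the gripper's body, between the roots of the fingers; the fingertips stand 80 mm ahead of it and the grasp point (between the pads) lies 61 mm ahead of it (env.tips_ahead is the distance from the TCP to the fingertips, in mm); z points along the fingers, y is the line along which they close (so a half turn about z gives the same grasp; the last joint's range is limited). The gripper opens to 88 mm and grips with 3 to 60 N. Pads are 20 mm wide; open, the fingers measure 115 mm over their backs; the gripper's body (75 mm by 178 mm) begins 61 mm behind the grasp point.
Start: joints at [-1.17, 0.423, 1.63, -0, 1.089, -0.019], TCP at [254.751, -570.708, 302.675] pointing down, gripper open.
Joint ranges: [-3, 3], [-0.9, 2.11], [0.09, 2.58], [-1.31, 4.45], [0.11, 2.69], [-2.54, 2.54]. Speed limits (rad/s): [2.39, 2.39, 3.01, 3.14, 3.14, 3.14].

### API

Orientations are given as a unit quaternion [x, y, z, w].
In Python, from station import env, set_gripper, viewer, workorder gives the robot as it stands. Calls block until the motion is done:
- env.reach(position, orientation): joint-space move of the TCP to a pose.
- env.move_l(position, rot=None, rate=150, f_stop=None): straight line of the TCP; rot=None keeps the orientation; rate is the mean speed in mm/s. With f_stop (N) it stops when the force on the tool has changed by that much, and returns True; else False.
- env.move_joints(angles): joint-space move.
- set_gripper(opening): finger opening in mm; the grip force is fixed at half the most; returns when the fingers have stopped.
- env.hold(seconds).
- env.ik(position, orientation): joint angles nearest the present ones, or None.
- env.read_state(): the state.
- viewer.camera(name): name is "side" or "top" or "wrist"; returns the picture (384x512x3 uint8, blue, green, red); there is no depth.
- viewer.camera_params(name): a dict with "fx", "fy", "cx", "cy" (pixels), "pose" (4x4, takes a point from camera to world coordinates); the wrist camera has in their place "tool_from_camera" (4x4, takes a point from camera to tool coordinates, whose origin is the TCP and whose axes are the flange's). Camera axes: x right, y up, looking along -z (the intrinsics and any distortion apply to the point x, -y, -z); pixel columns grow to the right and rows downward; lengths in mm; the calibration is good to about 2 mm. A picture is of the moment at which its call begins: read the wrist's pose just before it. camera_params takes no time and is no camera call.
A pose or a line that the arm cannot do raises env.IKError and nothing moves.
- workorder.sign_off(): hands the job in; it is judged then, once.
The state is a dict: "time_s": time; "qpos": joint angles; "dq": joint speeds; "tau": joint torques, N m; "tool_pos": TCP position; "orientation": TCP orientation; "force": force on the tool from outside, world axes, zero at the start; "wrist_torque": the same for the moment, N m; "width": finger opening in mm; "grip_force": force on a finger pad.
Only numpy, scipy, OpenCV 4.12 (cv2) and the standard library are available. Lean on these libraries where they do the work, as an engineer would, in place of code of your own. Each camera call takes 0.05 s, during which the arm holds its last target. There are 200 camera calls.

## Working session

There is one attempt and no reset: what is moved stays moved. The work goes in short steps, each a Python script; the robot and the scene stay as the last script left them, time stands still between calls to the robot, and variables do not carry over. Pictures are saved under pics/ and viewed, at most 14 in all, crops included, and the job is handed in when it is done.

```bash
mkdir -p pics; ls; python3 - <<'E'
from station import env, viewer
import cv2,numpy as np
np.set_printoptions(precision=3,suppress=True)
for n in ("top","side"):
    cv2.imwrite(f"pics/{n}0.png",viewer.camera(n)); print(n,viewer.camera_params(n))
print(viewer.camera_params("wrist")); s=env.read_state(); print(s)
E
```

```text
pics
top {'fx': 378.7768424633985, 'fy': 378.7768424633985, 'cx': 253.78551719597687, 'cy': 199.34852253015626, 'pose': array([[   0.004,    0.996,   -0.092,  427.234],
       [  -1.   ,    0.004,    0.009,   72.996],
       [   0.009,    0.092,    0.996, 1328.114],
       [   0.   ,    0.   ,    0.   ,    1.   ]])}
side {'fx': 466.59576560875877, 'fy': 466.59576560875877, 'cx': 253.04374048770774, 'cy': 192.24605651765313, 'pose': array([[  -0.996,    0.04 ,   -0.084,  454.303],
       [  -0.093,   -0.425,    0.9  , 1337.38 ],
       [   0.   ,    0.904,    0.427,  681.965],
       [   0.   ,    0.   ,    0.   ,    1.   ]])}
{'fx': 329.2177062509306, 'fy': 329.2177062509306, 'cx': 251.3128197152707, 'cy': 189.1332914400964, 'tool_from_camera': array([[ -0.   ,   0.953,   0.303,  83.625],
       [  1.   ,   0.   ,  -0.   ,   0.052],
       [ -0.   ,   0.303,  -0.953, -81.874],
       [  0.   ,   0.   ,   0.   ,   1.   ]])}
{'time_s': 0.1, 'qpos': array([-1.17 ,  0.424,  1.631, -0.   ,  1.089, -0.019]), 'dq': array([ 0.   , -0.001, -0.003, -0.   , -0.002, -0.   ]), 'tau': array([ -0.   , -54.561, -27.432,   0.065,   0.019,  -0.   ]), 'tool_pos': array([ 254.596, -570.381,  302.001]), 'orientation': array([ 0.978,  0.208, -0.   , -0.001]), 'force': array([ 0.432, -0.238, -0.053]), 'wrist_torque': array([-0.045, -0.006, -0.015]), 'grip_force': 0.0, 'width': 87.84784381243021}
```

View pics/top0.png

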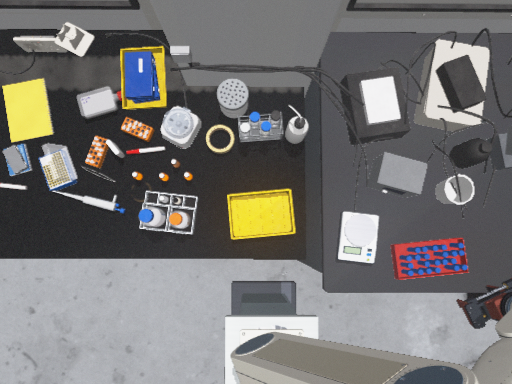

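View pics/side0.png

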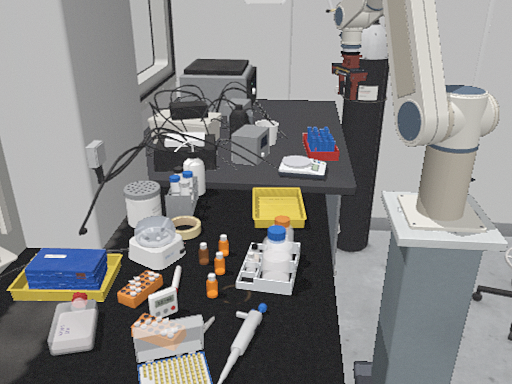

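```bash
cat > h.py <<'E'
from station import env, set_gripper, viewer, workorder
import cv2, numpy as np
from scipy.spatial.transform import Rotation as R
np.set_printoptions(precision=2,suppress=True)
def q(a): return [np.cos(a/2),np.sin(a/2),0,0]      # tool down, tool x at yaw a
def look(n,f=None):
    """picture + function (pixel, z) -> world point"""
    p=viewer.camera_params(n)
    if n=="wrist":
        s=env.read_state(); T=np.eye(4)
        T[:3,:3]=R.from_quat(s["orientation"]).as_matrix(); T[:3,3]=s["tool_pos"]
        T=T@p["tool_from_camera"]
    else: T=p["pose"]
    im=viewer.camera(n)
    if f: cv2.imwrite("pics/"+f,im)
    def ray(px,z):
        d=T[:3,:3]@[(px[0]-p["cx"])/p["fx"],-(px[1]-p["cy"])/p["fy"],-1]
        return T[:3,3]+d*(z-T[2,3])/d[2]
    return im,ray
def blobs(im,lo,hi,amin=20):
    m=cv2.inRange(cv2.cvtColor(im,cv2.COLOR_BGR2HSV),np.array(lo),np.array(hi))
    c=cv2.findContours(m,cv2.RETR_EXTERNAL,cv2.CHAIN_APPROX_NONE)[0]
    return sorted([x for x in c if cv2.contourArea(x)>=amin],key=cv2.contourArea,reverse=True)
BLUE=((100,120,60),(125,255,255)); ORANGE=((5,150,120),(18,255,255)); YEL=((24,150,100),(34,255,255))
E
python3 - <<'E'
from h import *
im,ray=look("top")
cv2.imwrite("pics/top_crop.png",np.hstack([cv2.resize(im[180:245,125:205],None,fx=5,fy=5,interpolation=2),cv2.resize(im[200:265,330:390],None,fx=5,fy=5,interpolation=2)]))
for n,c,z in(("b",BLUE,146),("o",ORANGE,126),("y",YEL,35)):
    for k in blobs(im,*c,15)[:8]:
        r=cv2.minAreaRect(k); print(n,cv2.contourArea(k),np.array(r[0]),r[1],r[2],ray(r[0],z))
print("rack",ray((168,213),20),"pan",ray((360,230),44))
for v in [(p) for p in cv2.boxPoints(cv2.minAreaRect(blobs(im,*YEL)[0]))]: print(v,ray(v,35))
E
```

```text
b 1419.0 [139.76  76.17] (50.22221374511719, 32.644439697265625) 82.40535736083984 [934.02 431.37 146.  ]
b 379.0 [433.6  265.88] (13.362215995788574, 64.38158416748047) 83.6598129272461 [ 332.54 -495.34  146.  ]
b 134.0 [145. 215.] (12.0, 14.0) 90.0 [486.52 401.03 146.  ]
b 120.5 [426.99 248.39] (5.190281867980957, 37.87801742553711) 83.6598129272461 [ 386.24 -476.87  146.  ]
b 93.5 [448.54 253.03] (5.587596416473389, 29.13532257080078) 86.18592071533203 [ 372.14 -543.58  146.  ]
b 85.0 [414.11 256.99] (5.079850673675537, 28.049612045288086) 83.6598129272461 [ 359.63 -435.71  146.  ]
b 73.0 [254.5 116. ] (10.0, 9.0) 90.0 [804.85  61.11 146.  ]
b 65.0 [265.5 125.5] (9.0, 9.0) 90.0 [773.99  25.88 146.  ]
o 245.5 [136.48 128.4 ] (30.459985733032227, 14.305314064025879) 22.380136489868164 [767.59 442.5  126.  ]
o 97.0 [175.5 218.5] (11.0, 11.0) 90.0 [476.84 309.92 126.  ]
o 87.0 [ 94.05 157.35] (14.23024845123291, 15.811387062072754) 18.43494987487793 [671.85 575.16 126.  ]
o 29.5 [138.23 176.15] (7.765803337097168, 7.211102485656738) 33.690067291259766 [611.65 431.9  126.  ]
o 28.5 [10
[... 421 characters left out ...]
87225341796875, 44.689212799072266) 87.45519256591797 [977.29 453.85  35.  ]
y 66.5 [ 17.45 129.04] (18.309276580810547, 25.2232666015625) 50.194427490234375 [788.51 882.03  35.  ]
y 28.5 [ 9.04 96.24] (16.27549934387207, 10.52153491973877) 80.53767395019531 [905.45 918.41  35.  ]
y 26.5 [18.88 85.92] (6.0796003341674805, 15.100942611694336) 78.69007110595703 [942.96 886.45  35.  ]
y 16.5 [ 31.4 117.7] (8.497057914733887, 11.627553939819336) 26.56505012512207 [829.12 836.24  35.  ]
rack [500.07 357.07  20.  ] pan [ 443.79 -298.77   44.  ]
[226.09 193.54] [566.9  156.54  35.  ]
[291.17 187.4 ] [589.19 -67.1   35.  ]
[295.49 233.2 ] [432.22 -80.96  35.  ]
[230.41 239.34] [410.66 140.26  35.  ]
```

View pics/top_crop.png

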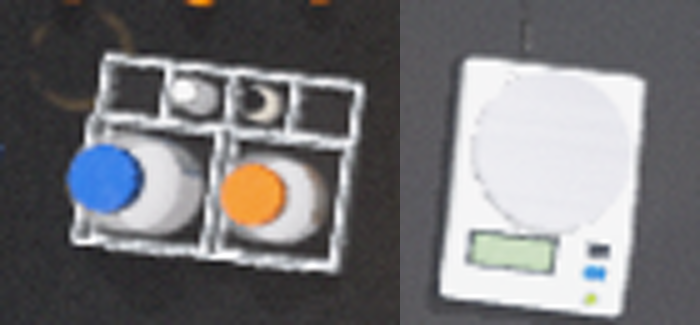

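Top view: blue-capped bottle at crop (105,180), i.e. px (145,215), and orange at px (175,218), standing in the front row. In the back row, the black cap (crop (262,100), px (177,200)) is the oil bottle and the white cap (px (163,199)) is the vial. The brown/orange vials at px (138,176), (164,177) and (188,177) are outside the rack and wrongly coloured, so they're not meant. Next, a close look above the rack.

```bash
python3 - <<'E'
from h import *
s=env.read_state()
env.move_l([s["tool_pos"][0],s["tool_pos"][1],400],rate=200)
env.reach([490,355,400],q(-0.1)); env.hold(.3)
im,ray=look("wrist","w1.png")
for n,c,z in(("b",BLUE,146),("o",ORANGE,126)):
    for k in blobs(im,*c,200)[:3]:
        (ctr,r)=cv2.minEnclosingCircle(k); print(n,cv2.contourArea(k),np.array(ctr),r,ray(ctr,z))
print(env.read_state()["tool_pos"],env.read_state()["time_s"])
E
```

```text
b 1241.5 [207.92 173.34] 21.132923126220703 [489.28 400.74 146.  ]
b 215.0 [129.5 142.5] 12.980854988098145 [529.7  476.08 146.  ]
o 891.5 [289.59 169.62] 17.979726791381836 [479.4  312.91 126.  ]
o 648.0 [23.5 16. ] 23.711910247802734 [658.85 560.16 126.  ]
o 239.5 [154.  46.] 13.601571083068848 [619.63 439.08 126.  ]
[490.09 354.86 399.97] 4.4667
```

View pics/w1.png

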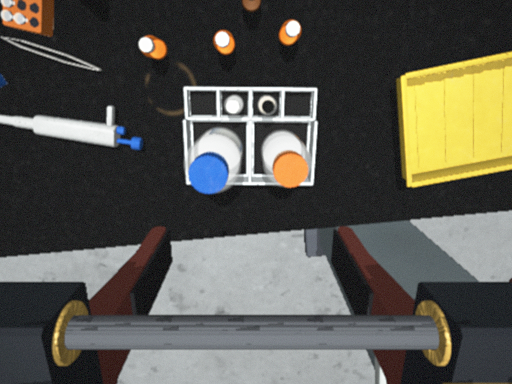

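The wrist picture shows the blue cap at (208,173), orange cap at (290,170), white vial cap at (234,105) and black oil cap at (267,104). The rack is square to the tool at yaw −0.1, and both views agree within about 3 mm. I'll lift the blue bottle first.

```bash
cat >> h.py <<'E'
P=dict(blue=(489.3,400.7),orange=(479.4,312.9)); H=dict(blue=142,orange=122)
TRAY=dict(blue=(494.3,87.1),orange=(504.3,-12.5))
def pick(n,xy,floor,yaw=-0.1,up=150):
    z=floor+H[n]-10+61
    env.reach([*xy,z+60],q(yaw)); set_gripper(70)
    env.move_l([*xy,z],rate=100,f_stop=15)
    w=set_gripper(0); s=env.read_state(); print(n,"gripped w",s["width"],"F",s["grip_force"])
    env.move_l([*xy,z+8],rate=30); env.move_l([*xy,z+up],rate=200)
    print("held",env.read_state()["width"])
def place(n,xy,floor,up=150,yaw=-0.1):
    z=floor+H[n]-10+61
    env.move_l([*xy,z+up],rot=q(yaw),rate=250); env.move_l([*xy,z+8],rate=150); env.hold(.3)
    t=env.move_l([*xy,z-4],rate=15,f_stop=2.5)
    s=env.read_state(); print(n,"touch",t,"z err",s["tool_pos"][2]-z,"w",s["width"])
    env.hold(.2); set_gripper(70); env.hold(.2)
    env.move_l([*xy,z+60],rate=150); print("t",env.read_state()["time_s"])
E
python3 - <<'E'
from h import *
pick("blue",P["blue"],4); place("blue",TRAY["blue"],6)
im,ray=look("top","top1.png")
E
```

```text
blue gripped w 50.59700839468848 F 24.448831491172314
held 41.459987616076404
blue touch True z err 7.30617437766341 w 41.71153068073324
t 12.7583
```

```bash
python3 - <<'E'
from h import *
for h in (0,): 
    env.move_l([TRAY["blue"][0]-20,TRAY["blue"][1],400],rate=250); env.hold(.2)
im,ray=look("wrist","w2.png")
for k in blobs(im,*BLUE,200)[:3]:
    (c,r)=cv2.minEnclosingCircle(k); print(c,r,ray(c,148))
E
```

```text
(248.36000061035156, 148.33999633789062) 20.663232803344727 [494.43  87.43 148.  ]
```

View pics/w2.png

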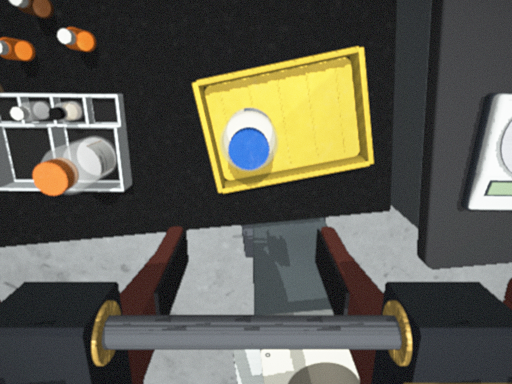

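The blue bottle stands upright in the tray at (494,87), cap at px (248,148), but the touch stop fired early at +7 mm. I'll make the touch check confirm the force before releasing, then move orange.

```bash
cat >> h.py <<'E'
def touch(xy,zend,rate=12,df=2.0):
    env.hold(.3); f0=env.read_state()["force"][2]
    for i in range(10):
        t=env.move_l([*xy,zend],rate=rate,f_stop=df); env.hold(.15)
        s=env.read_state(); d=s["force"][2]-f0
        print("  z",s["tool_pos"][2],"dF",d)
        if not t or abs(d)>0.6*df: return
def pick(n,xy,floor,yaw=-0.1,up=150):
    z=floor+H[n]-10+61
    env.reach([*xy,z+60],q(yaw)); set_gripper(70)
    env.move_l([*xy,z],rate=100,f_stop=15)
    set_gripper(0); env.hold(.4); s=env.read_state(); print(n,"gripped w",s["width"],"F",s["grip_force"],"z err",s["tool_pos"][2]-z)
    env.move_l([*xy,z+8],rate=30); env.move_l([*xy,z+up],rate=200)
    print("held",env.read_state()["width"])
def place(n,xy,floor,up=150,yaw=-0.1,dz=0):
    z=floor+H[n]-10+61+dz
    env.move_l([*xy,z+up],rot=q(yaw),rate=250); env.move_l([*xy,z+6],rate=150)
    touch(xy,z-2)
    s=env.read_state(); print(n,"z err",s["tool_pos"][2]-z,"w",s["width"])
    set_gripper(70); env.hold(.2)
    env.move_l([*xy,z+60],rate=150); print("t",env.read_state()["time_s"])
E
python3 - <<'E'
from h import *
env.move_l([*P["orange"],330],rate=250)
pick("orange",P["orange"],4); place("orange",TRAY["orange"],6)
s=env.read_state()["tool_pos"]; env.move_l([440,160,350],rate=250)
# view above the back row for the oil bottle
env.move_l([510,325,330],rate=250); env.hold(.2)
im,ray=look("wrist","w3.png"); look("top","top2.png")
print(env.read_state()["tool_pos"],env.read_state()["time_s"])
E
```

```text
orange gripped w 50.39724566076626 F 27.344919748138636 z err 0.28119004335411546
held 50.64009946632018
  z 179.31089379899632 dF 7.825851042122305
orange z err 0.3108937989963181 w 50.85578141807234
t 23.2167
[509.96 324.26 330.48] 25.4
```

View pics/w3.png

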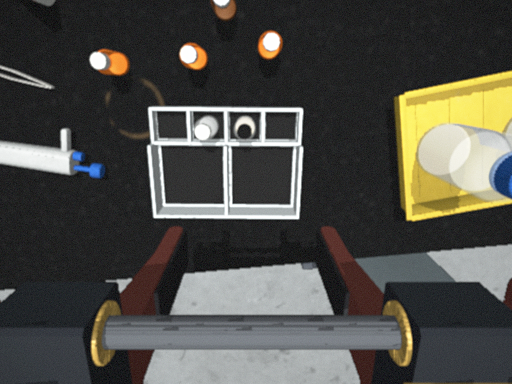

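View pics/top2.png

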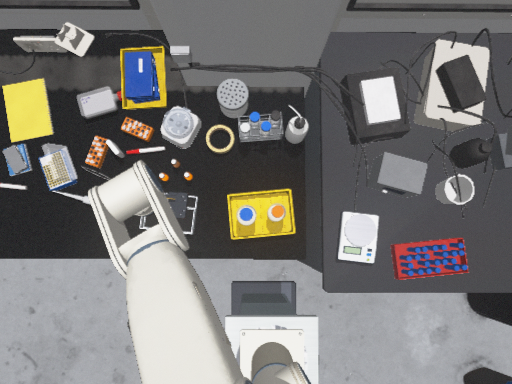

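The wrist picture shows both front compartments empty, the black oil cap near (244,128) and the white vial near (206,128). The top picture shows both tall bottles upright in the tray at (246,215) and (277,212). The 50 mm grip width means the fingertips were on the shoulder, so I'll grip higher on the way back. I'll move closer over the oil bottle and confirm it in a crop.

```bash
python3 - <<'E'
from h import *
im,ray=look("wrist"); o=ray((244,129),56); print(o, "vial",ray((206,130),60))
# rack rim corners -> pose (back rim z20)
print("back corners",ray((149,108),20),ray((302,108),20),"front",ray((153,217),36),ray((300,217),36))
yaw=-0.1+np.pi/2     # fingers close along rack x
for y in (yaw,yaw-np.pi):
    j=env.ik([o[0],o[1],105],q(y)); print(y,j)
env.move_l([o[0]+10,o[1],230],rate=200); env.hold(.3)
im,ray=look("wrist")
cv2.imwrite("pics/oil_crop.png",cv2.resize(im[60:210,150:350],None,fx=4,fy=4,interpolation=2))
print(env.read_state()["tool_pos"])
E
```

```text
[548.49 328.13  56.  ] vial [552.02 368.26  60.  ]
back corners [579.08 436.37  20.  ] [561.19 259.88  20.  ] front [450.32 452.    36.  ] [432.03 271.71  36.  ]
1.4707963267948965 [ 0.52  0.7   1.69 -0.    0.75  0.62]
-1.6707963267948966 [ 0.52  0.7   1.69 -0.    0.75 -2.52]
[558.52 328.34 230.98]
```

View pics/oil_crop.png

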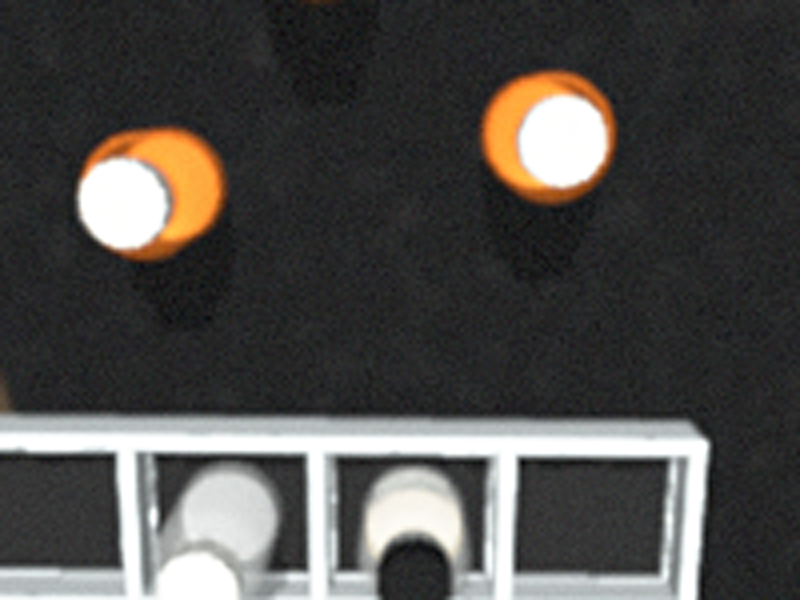

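The crop confirms it: the black-capped bottle is at crop (415,572), px (253.8,203), and the white vial is beside it at crop (200,580). The orange-bodied vials are outside the rack. Now I'll grip the oil bottle across rack x and take it to the balance.

```bash
python3 - <<'E'
from h import *
_,ray=look("wrist"); o=ray((253.8,203),56)[:2]; print("oil",o)
yaw=-0.1+np.pi/2
env.reach([*o,200],q(yaw)); set_gripper(56)
env.move_l([*o,104],rate=80,f_stop=10)
set_gripper(0); env.hold(.4); s=env.read_state(); print("w",s["width"],"F",s["grip_force"],s["tool_pos"])
E
```

```text
oil [548.33 327.29]
w 24.18105016724251 F 30.000513195991516 [548.32 327.31 104.07]
```

```bash
python3 - <<'E'
from h import *
o=[548.33,327.29]
env.move_l([*o,112],rate=30); env.move_l([*o,320],rate=200)
print("w",env.read_state()["width"])
env.move_l([444,-299,320],rate=280); env.hold(.3)
im,ray=look("wrist","w4.png"); print(env.read_state()["tool_pos"],env.read_state()["width"],env.read_state()["time_s"])
E
```

```text
w 24.364036716487664
[ 444.1  -298.79  320.01] 24.65506595295796 35.125
```

View pics/w4.png

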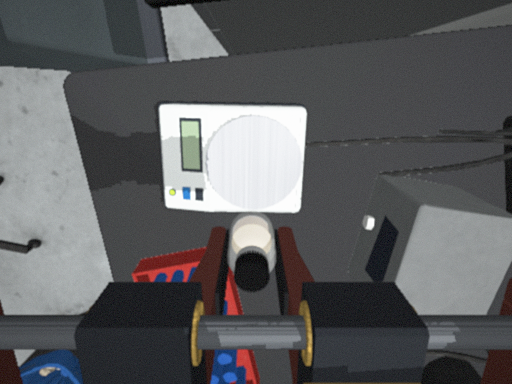

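The pan spans columns 206–303 and rows 114–209, centre (254.5,161.5). The oil bottle is held upright.

```bash
python3 - <<'E'
from h import *
_,ray=look("wrist"); p=ray((254.5,161.5),44); print("pan",p, np.linalg.norm(ray((303,161.5),44)-ray((206,161.5),44)))
xy=p[:2]
env.move_l([*xy,320],rate=150); env.move_l([*xy,152],rate=150)
touch(xy,141,df=1.5)
set_gripper(50); env.hold(.3)
env.move_l([*xy,320],rate=150); env.hold(.3)
look("wrist","w5.png"); print(env.read_state()["tool_pos"],env.read_state()["time_s"])
E
```

```text
pan [ 447.88 -297.15   44.  ] 107.77121996210312
  z 144.04183375962873 dF 5.109112519661161
[ 447.81 -297.09  319.64] 40.375
```

View pics/w5.png

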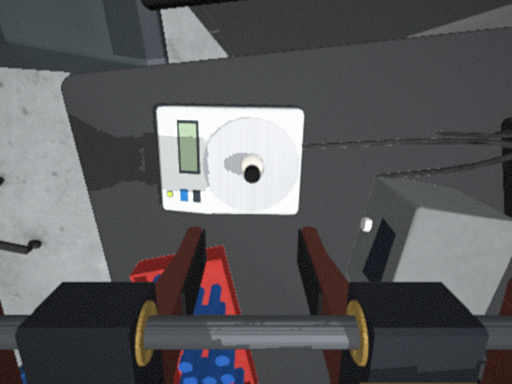

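The oil bottle stands on the pan at (251,170), near its centre. Next, the tall bottles go back, gripped higher on the cap, starting with a look at where they stand.

```bash
sed -i 's/H\[n\]-10+61/H[n]-4+61/g' h.py; python3 - <<'E'
from h import *
env.reach([480,40,400],q(-0.1)); env.hold(.3)
im,ray=look("wrist")
T={}
for n,c in(("blue",BLUE),("orange",ORANGE)):
    k=blobs(im,*c,300)[0]; ctr,r=cv2.minEnclosingCircle(k); T[n]=ray(ctr,6+H[n])[:2]; print(n,T[n],r)
assert all(np.hypot(*(T[n]-TRAY[n]))<10 for n in T)
pick("orange",T["orange"],6); place("orange",P["orange"],4)
s=env.read_state()["tool_pos"]; env.move_l([s[0],s[1],350],rate=200)
env.move_l([*T["blue"],350],rate=250)
pick("blue",T["blue"],6); place("blue",P["blue"],4)
env.move_l([470,355,400],rate=200); env.hold(.3)
im,ray=look("wrist","w6.png")
for n,c in(("blue",BLUE),("orange",ORANGE)):
    k=blobs(im,*c,300)[0]; ctr,r=cv2.minEnclosingCircle(k); print(n,ray(ctr,4+H[n]),P[n])
print(env.read_state()["time_s"])
E
```

```text
blue [495.    86.87] 20.728771209716797
orange [504.57 -12.4 ] 18.0640811920166
orange gripped w 43.391088684441634 F 25.658012270287145 z err 0.18270629376200986
held 42.653496388150856
  z 183.82300746426307 dF 8.689488064135993
orange z err 0.8230074642630711 w 42.65583607529733
t 51.7333
blue gripped w 42.19307383289401 F 24.38469545915723 z err 0.5498043679023965
held 41.57191882869006
  z 204.0680119206323 dF 10.533095244052998
blue z err 1.0680119206323013 w 41.86160242604271
t 61.9667
blue [488.08 400.41 146.  ] (489.3, 400.7)
orange [481.43 311.89 126.  ] (479.4, 312.9)
63.1917
```

View pics/w6.png

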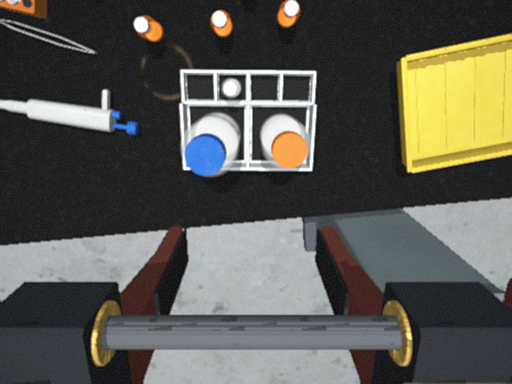

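Both bottles are upright in their own compartments, blue cap at (206,155) and orange at (290,149), within about 3 mm of where they started. The white vial at (232,89) hasn't moved, and the gripper is clear.

```bash
python3 -c "
from h import *
print(workorder.sign_off())"
```

```text
the job is handed in; nothing more can be done
None
```

The job is handed in at about 63 s: the oil bottle is in the middle of the balance pan, both tall bottles are back in their own compartments within about 3 mm of where they started, and the white-capped vial is where it was; sign-off gave no verdict.

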